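Open the figure case's sprung door and hold it wide

TASK

Open the door of the wooden figure case on the game table and hold it open for a clubmate: first squeeze the catch with the two round posts shut between the fingers, then squeeze the catch with the two flat paddles in the same way, and then swing the door by its upright pull past its click to about a right angle. The door is sprung and would swing back, so finish while still holding it there at rest, without letting go. Leave the model house, the paint pot and the dice tray where they are.

Things in the scene. Friction and masses are not known exactly. Their poses are not given: they have to be found in the camera images.
- case_roof (a point): Fixed wooden figure case, 170 deep (x) x 240 wide (y) x 150 mm high; place and turn vary. Point: middle of the roof's front edge, at roof height. Its axes: +x from the door back over the roof, +y along the front towards the hinge, z up. The door swings out to -x. The catches stand on the roof at x = 50, one at y = +45, one at y = -55 mm; which is where varies.
- gate_hinge (a point): Point on the door's upright hinge axis, level with the door's top edge and the roof; at x = -9, y = +115 mm from case_roof in the case's axes. Its own axes turn with the door: -y runs from the hinge along the door to its free edge. The door is 18 mm thick.
- pull_grip (a point): The door's pull: plain upright steel bar, 16 mm diameter, rising 58 mm from the door's top edge, 205 mm from the hinge axis. Point: on its axis, 35 mm above the door's top edge. Pinch it from above; the pinch may turn round the bar as the door swings. Axes turn with the door: -x is the way it opens. Nearest lug on the top edge (10 mm high): 46 mm towards the hinge (+y).
- gate (a joint): Door angle in rad: 0 shut, 1.57 right angle, stop at 1.8. Opens clockwise seen from above. Locked until both catches are squeezed. A spring shuts it (0.1 N m shut, 0.4 N m at right angle); a ball detent (the click) resists with up to 0.7 N m (some 4 N at the pull) between 0.6 and 1.0 rad. Let go beyond that, it swings back to about 1.0 rad.
- round_catch_mid (a point): First catch: two upright round steel posts, 12 mm diameter, in a row along y (case's axes), tops 40 mm above the roof. Point: 26 mm above the roof, midway between the posts once squeezed. Fixed post: outer face at y = -14 mm. Moving post: outer face at y = +28 mm, +14 when squeezed; 6 N of friction, stays where left. Pinch both from above, fingers closing along y.
- flat_catch_mid (a point): Second catch: two upright flat steel paddles, 28 mm wide (x), 8 mm thick, tops 40 mm above the roof. Point: 26 mm above the roof, midway between the paddles once squeezed. Same axes, outer faces (y = -14 fixed, +28 moving, +14 squeezed), friction and way of squeezing as the first catch.
- round_catch_slide (a joint): Travel of the round-post catch in m: 0 to 0.002 at the start, 0.014 fully squeezed, where its hook is clear of the door; it counts as squeezed beyond 0.011.
- flat_catch_slide (a joint): Travel of the flat-paddle catch in m: 0 to 0.002 at the start, 0.014 fully squeezed; it counts as squeezed beyond 0.011.
- house_c (a point): Bystander: small plaster model house, 85 x 60 x 75 mm high, loose; this point is 20 mm up its middle. Leave alone.
- pot_c (a point): Bystander: small paint jar, diameter 34, height 42 mm, loose; point half-way up its middle. Leave alone.
- dice_tray_c (a point): Bystander: low dark wooden dice tray 110 x 80 x 22 mm, loose; point half-way up its middle. Leave alone.

How it is judged:
By the outcome, as a careful person would: the job done as asked, in the order asked, and still so for the second after the job is handed in, while the arm keeps its last pose, push and grip.
It also fails if it takes over 64 s, if anything falls off the work surface, if the arm or the gripper's body presses on something with over 40 N, if the wrist force passes 120 N, or if a joint passes its speed limit or range.

ROBOT

A 6-joint arm with a two-finger parallel gripper is mounted at the origin on the work surface. World frame = base frame: x ahead of the robot, y to its left, z up, the work surface at z = 0. Lengths are in m, angles in rad, forces in N, time in s.
With the tool pointing down it reaches from about 0.275 to 1 m from the base axis. Payload 8.4 kg.
Tool frame: the origin (TCP) lies midway between the tips of the shut fingers; the grasp point (between the pads) lies 19 mm behind it; z points along the fingers, y is the line along which they close (so a half turn about z gives the same grasp; the last joint's range is limited). The gripper opens to 85 mm and grips with 20 to 120 N. Pads are 22 mm wide; open, the fingers measure 114 mm over their backs; the gripper's body (76 mm by 85 mm) begins 54 mm behind the grasp point. The pads swing forward as they close: fully open they stand 13 mm farther back than shut.
Start: joints at [-1.3, 0.353, 1.633, -0, 1.155, -0.002], TCP at [0.168, -0.602, 0.231] pointing down, gripper open.
Joint ranges: [-2.63, 2.63], [-0.92, 2.1], [0.06, 2.66], [-1.3, 4.44], [0, 2.69], [-3.02, 3.02]. Speed limits (rad/s): [2.22, 2.22, 2.79, 3.14, 3.14, 3.14].

INTERFACE

Orientations are given as a unit quaternion [x, y, z, w].
In Python, from plant import manip gives the robot as it stands. Calls block until the motion is done:
- manip.reach(position, orientation): joint-space move of the TCP to a pose.
- manip.servo_line(position, rot=None, max_speed=0.15, f_stop=None): straight line of the TCP; rot=None keeps the orientation; max_speed is the mean speed in m/s. With f_stop (N) it stops when the force on the tool has changed by that much, and returns True; else False.
- manip.move_j(angles): joint-space move.
- manip.release() and manip.clamp(): open the fingers fully, or close them until they stop; the grip force is fixed at half the most.
- manip.pause(seconds).
- manip.solve_ik(position, orientation): joint angles nearest the present ones, or None.
- manip.grab_frame(name): name is "scene" or "top"; returns the picture (400x640x3 uint8, red, green, blue); there is no depth.
- manip.calibration(name): a dict with "fx", "fy", "cx", "cy" (pixels), "k1" (the pictures are not rectified: a ray, as slopes to the right and down, at radius r is drawn at 1 + k1 r^2 times it, then the intrinsics apply), "rvec" (rotation vector, rad) and "tvec" (3), from world to camera coordinates, as OpenCV has them. Camera axes: x right, y down, z forward; pixel columns grow to the right and rows downward; lengths in m; the calibration is good to about 2 mm. A picture is of the moment at which its call begins. calibration takes no time and is no camera call.
A pose or a line that the arm cannot do raises manip.Unreachable and nothing moves.
- manip.sign_off(): hands the job in; it is judged then, once.
Readings, each from a call of its own:
- manip.read_time(): time.
- manip.read_q(): joint angles.
- manip.read_joint_vel(): joint speeds.
- manip.read_joint_torque(): joint torques, N m.
- manip.read_eef_pos(): TCP position.
- manip.read_tcp_rot(): TCP orientation.
- manip.read_ft_force(): force on the tool from outside, world axes, zero at the start.
- manip.read_ft_torque(): the same for the moment, N m.
- manip.read_gripper_width(): opening from 0.0 (shut) to 1.0 (fully open).
- manip.read_grip_force(): force on a finger pad.
Only numpy, scipy, OpenCV 4.12 (cv2) and the standard library are available. Lean on these libraries where they do the work, as an engineer would, in place of code of your own. Each camera call takes 0.05 s, during which the arm holds its last target. There are 200 camera calls.

## Working session

There is one attempt and no reset: what is moved stays moved. The work goes in short steps, each a Python script; the robot and the scene stay as the last script left them, time stands still between calls to the robot, and variables do not carry over. Pictures are saved under pics/ and viewed, at most 10 in all, crops included, and the job is handed in when it is done.

```bash
ls; mkdir -p pics; python3 - <<'E'
from plant import manip
import cv2
for n in("scene","top"):
    cv2.imwrite(f"pics/{n}0.png",manip.grab_frame(n)[:,:,::-1]); print(manip.calibration(n))
E
```

```text
pics
{'fx': 398.01666870328535, 'fy': 398.01666870328535, 'cx': 315.6224027064413, 'cy': 200.16808395536847, 'k1': 0.006755530431381618, 'rvec': array([ 1.82645507,  1.99278483, -0.59782029]), 'tvec': array([ 0.0333024 , -0.41537723,  1.34222632])}
{'fx': 450.4922077231754, 'fy': 450.4922077231754, 'cx': 316.51363300604993, 'cy': 200.43498150383132, 'k1': -0.034931796873058356, 'rvec': array([ 2.16777414, -2.17476033,  0.11315816]), 'tvec': array([0.02851635, 0.57607452, 1.10115457])}
```

View pics/scene0.png

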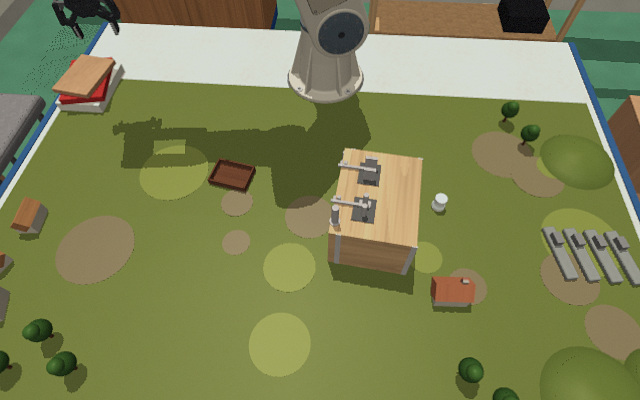

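View pics/top0.png

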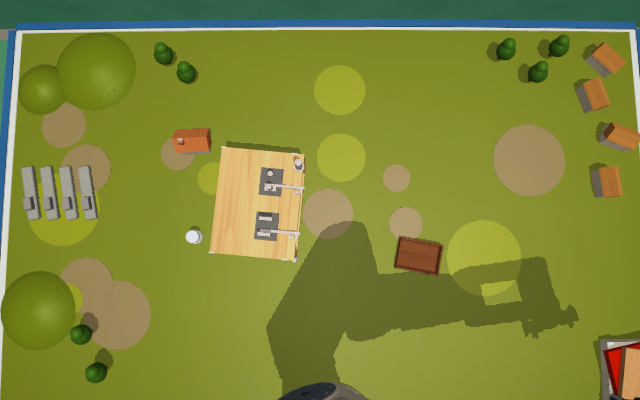

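The scene view shows the case with its pull near (335,214). In the top view the roof spans about (210–305, 147–262), with the door on the right, the pull near (298,163), the round catch near (270,180) and the flat catch near (266,226). I'll zoom in on the top view and add a grid of expected positions.

```bash
cat > h.py <<'E'
import numpy as np, cv2
from plant import manip
def cam(n):
    c=manip.calibration(n); R=cv2.Rodrigues(np.array(c["rvec"],float))[0]
    K=np.array([[c["fx"],0,c["cx"]],[0,c["fy"],c["cy"]],[0,0,1]]); return c,K,np.array([c["k1"],0,0,0,0.]),R,np.array(c["tvec"],float)
def ray(n,u,v):
    c,K,d,R,t=cam(n); p=cv2.undistortPoints(np.array([[[u,v]]],float),K,d)[0,0]
    return -R.T@t, R.T@np.array([*p,1.])
def onz(n,u,v,z):
    o,d=ray(n,u,v); return o+d*(z-o[2])/d[2]
def proj(n,P):
    c,K,d,R,t=cam(n); return cv2.projectPoints(np.array(P,float).reshape(-1,3),cv2.Rodrigues(R)[0],t,K,d)[0][:,0]
E
python3 - <<'E'
from h import *
a=cv2.imread("pics/top0.png"); c=a[135:275,200:320]
c=cv2.resize(c,None,fx=4,fy=4,interpolation=cv2.INTER_CUBIC); 
s=cv2.imread("pics/scene0.png")[140:290,320:430]
s=cv2.resize(s,(int(110*560/150),560),interpolation=cv2.INTER_CUBIC)[:,:320]
s=cv2.resize(cv2.imread("pics/scene0.png")[140:280,325:405],None,fx=4,fy=4,interpolation=cv2.INTER_CUBIC)
cv2.imwrite("pics/c0.png",np.hstack([c,s]))
# wood roof mask, top view
hsv=cv2.cvtColor(a,cv2.COLOR_BGR2HSV)
m=cv2.inRange(hsv,(8,50,170),(24,200,255)); m[:, :195]=0; m[:, 325:]=0; m[:130]=0;m[280:]=0
m=cv2.morphologyEx(m,cv2.MORPH_CLOSE,np.ones((25,25)))
cs=max(cv2.findContours(m,0,2)[0],key=cv2.contourArea); print(cv2.minAreaRect(cs))
ap=cv2.approxPolyDP(cs,6,True)[:,0]; print(ap)
for p in ap: print(p,onz("top",*p,0.15).round(4))
E
```

```text
((258.2963562011719, 195.99966430664062), (136.93276977539062, 121.24064636230469), 5.29008150100708)
[[202 130]
 [195 151]
 [218 152]
 [209 251]
 [293 260]
 [298 236]
 [324 229]
 [324 189]
 [304 188]
 [303 154]
 [208 147]]
[202 130] [0.7261 0.2876 0.15  ]
[195 151] [0.6775 0.3024 0.15  ]
[218 152] [0.675 0.25  0.15 ]
[209 251] [0.452  0.2659 0.15  ]
[293 260] [0.4318 0.0795 0.15  ]
[298 236] [0.4846 0.0685 0.15  ]
[324 229] [0.5    0.0106 0.15  ]
[324 189] [0.5897 0.0102 0.15  ]
[304 188] [0.5921 0.0551 0.15  ]
[303 154] [0.6696 0.0573 0.15  ]
[208 147] [0.6866 0.273  0.15  ]
```

View pics/c0.png

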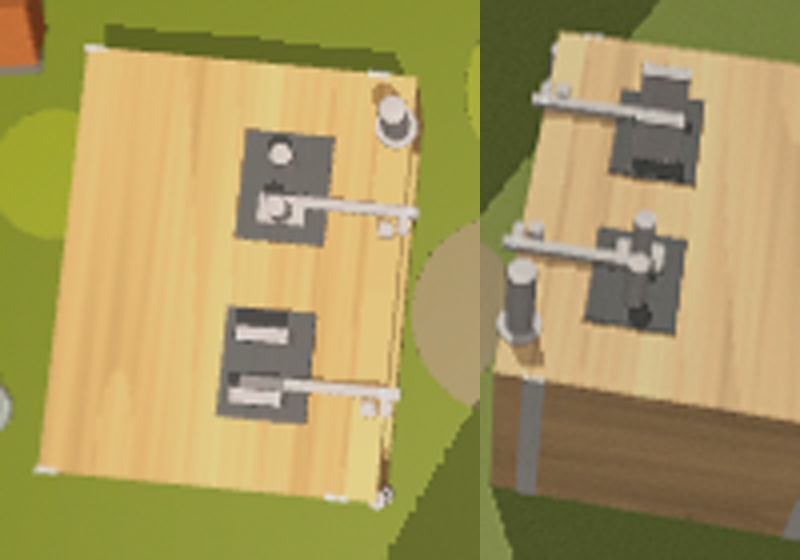

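The crop shows the round catch on the far side, with post tops at top-view pixels (270,173) and (270,187). The flat catch is nearer the hinge, with paddle tops at (265.5,218) and (264,234). The pull top is at (298,162) and the hinge at (295.8,259). I'll fit the case pose from these.

```bash
python3 - <<'E'
from h import *
f=lambda x,y:(200+(x-1.5)/4,135+(y-1.5)/4)
# case-frame coordinates (x,y,z rel roof): image crop px
obs=[((170,-120,0),(86,46)),((170,120,0),(40,470)),((50,-55-8,40),(280,152)),
((50,45-10,40),(262,334)),((-9,-90,58),(392,108)),((-9,115,0),(383,497))]
A=[];B=[]
for P,(x,y) in obs:
    w=onz("top",*f(x,y),.15+P[2]/1000); A.append([P[0]/1000,P[1]/1000]);B.append(w[:2])
A=np.array(A);B=np.array(B)
a,b=A.mean(0),B.mean(0); H=(A-a).T@(B-b); th=np.arctan2(H[0,1]-H[1,0],H[0,0]+H[1,1])
R=np.array([[np.cos(th),-np.sin(th)],[np.sin(th),np.cos(th)]]); t=b-R@a
print(th,t); print(((B-(A@R.T+t))@R*1000).round(1))
for n,p in dict(round=(50,-55),flat=(50,45),hinge=(-9,115),pull=(-9,-90)).items(): print(n,(R@(np.array(p)/1000)+t).round(4))
# check: scene view pixels (crop 4x from (325,140), shown at +480)
for P,nm in (((-9,-90,58),"pull"),((50,-63,40),"rfix"),((50,35,40),"ffix"),((50,-29,40),"rmov"),((50,69,40),"fmov")):
    w=np.append(R@(np.array(P[:2])/1000)+t,.15+P[2]/1000); u=proj("scene",w)[0]; print(nm,(u-[325,140])*4+[480,0])
E
```

```text
1.491922498854849 [0.55332554 0.08241626]
[[ 0.9 -2.1]
 [ 3.3 -2.1]
 [ 1.2 -0.5]
 [ 2.4  0.4]
 [ 0.8  1.2]
 [-8.5  3.1]]
round [0.6121 0.1279]
flat [0.5124 0.1358]
hinge [0.438  0.0825]
pull [0.6423 0.0664]
pull [517.40798066 270.43642113]
rfix [634.40412183 260.70300553]
ffix [652.72050101 114.53891275]
rmov [641.00717368 207.99019301]
fmov [658.59221663  67.72073704]
```

```bash
cat >> h.py <<'E'
from scipy.spatial.transform import Rotation as Ro
th=None
def fit():
    f=lambda x,y:(200+(x-1.5)/4,135+(y-1.5)/4)
    obs=[((170,-120,0),(86,46)),((170,120,0),(40,470)),((50,-63,40),(280,152)),((50,35,40),(262,334)),((-9,-90,58),(392,108))]
    A=np.array([np.array(P[:2])/1000 for P,_ in obs]); B=np.array([onz("top",*f(*c),.15+P[2]/1000)[:2] for P,c in obs])
    a,b=A.mean(0),B.mean(0); H=(A-a).T@(B-b); th=np.arctan2(H[0,1]-H[1,0],H[0,0]+H[1,1])
    c,s=np.cos(th),np.sin(th); R=np.array([[c,-s],[s,c]]); t=b-R@a
    return th,R,t,((B-(A@R.T+t))@R*1000).round(1)
th,R2,t2,res=fit()
def W(x,y,z): return np.append(R2@(np.array([x,y])/1000)+t2,.15+z/1000)   # case mm -> world
def down(yaw):  # tool z down, tool y at world angle yaw (mod pi)
    y=np.array([np.cos(yaw),np.sin(yaw),0]); z=np.array([0,0,-1.]); return Ro.from_matrix(np.c_[np.cross(y,z),y,z]).as_quat()
def pull(phi,z=16,r=205):  # pull TCP position with the door at phi
    h=W(-9,115,z); a=th-np.pi/2-phi; return h+r/1000*np.array([np.cos(a),np.sin(a),0])
E
python3 - <<'E'
from h import *
print(th,t2,res.tolist(),manip.read_tcp_rot(),Ro.from_quat(manip.read_tcp_rot()).as_matrix().round(2).tolist())
for y in(-63,-33,35,69): print(y,(proj("scene",W(50,y,40))[0]-[325,140])*4+[480,0])
print(W(50,-55,7),W(50,45,7))
for k in(0,np.pi):
    print("catch",k,[manip.solve_ik(W(50,y,z),down(th+np.pi/2+k)) for y in(-55,45) for z in(7,100)])
    for off in (0,np.pi/2):
        for p in (0,.8,1.57): 
            q=manip.solve_ik(pull(p),down(th+off+k-p)); print("pull",k,off,p,None if q is None else np.round(q,2))
E
```

```text
1.4783319352543758 [0.55293909 0.08448407] [[0.5, -0.3], [-0.4, -0.4], [0.0, -0.4], [-0.2, 0.5], [-0.0, 0.5]] [ 9.90713066e-01  1.35967720e-01 -8.60298003e-05 -6.26620321e-04] [[0.96, 0.27, -0.0], [0.27, -0.96, 0.0], [-0.0, -0.0, -1.0]]
-63 [636.58936752 261.2042144 ]
-33 [643.14619989 214.66357481]
35 [657.15345156 115.29466152]
69 [663.7464752   68.54898214]
[0.61232078 0.12919219 0.157     ] [0.51274796 0.13842545 0.157     ]
catch 0 [array([ 2.05541109e-01,  4.30129773e-01,  1.69686281e+00, -4.44089210e-16,
        1.01460007e+00, -2.84358715e+00]), array([ 2.05541109e-01,  3.37766708e-01,  1.61217882e+00, -4.44089210e-16,
        1.19164712e+00, -2.84358715e+00]), array([ 2.60857545e-01,  2.95591472e-01,  1.90322731e+00, -4.44089210e-16,
        9.42773876e-01, -2.78827072e+00]), array([ 2.60857545e-01,  1.88173826e-01,  1.81294701e+00, -4.44089210e-16,
        1.14047182e+00, -2.78827072e+00])]
pull 0 0 0 [ 0.1   0.45  1.65 -0.    1.05 -1.38]
pull 0 0 0.8 [-0.13  0.34  1.81 -0.    0.99 -0.81]
pull 0 0 1.57 [-0.28  0.14  2.09 -0.    0.91 -0.19]
pull 0 1.5707963267948966 0 [ 0.1 
[... 416 characters left out ...]
005501e-01]), array([ 2.60857545e-01,  2.95591472e-01,  1.90322731e+00, -4.44089210e-16,
        9.42773876e-01,  3.53321936e-01]), array([ 2.60857545e-01,  1.88173826e-01,  1.81294701e+00, -4.44089210e-16,
        1.14047182e+00,  3.53321936e-01])]
pull 3.141592653589793 0 0 [ 0.1   0.45  1.65 -0.    1.05  1.77]
pull 3.141592653589793 0 0.8 [-0.13  0.34  1.81 -0.    0.99  2.33]
pull 3.141592653589793 0 1.57 [-0.28  0.14  2.09 -0.    0.91  2.96]
pull 3.141592653589793 1.5707963267948966 0 [ 0.1   0.45  1.65 -0.    1.05  0.19]
pull 3.141592653589793 1.5707963267948966 0.8 [-0.13  0.34  1.81 -0.    0.99  0.76]
pull 3.141592653589793 1.5707963267948966 1.57 [-0.28  0.14  2.09 -0.    0.91  1.38]
```

The fit residuals are 0.5 mm or less, and the scene view agrees to under a pixel. Next is the round catch.

```bash
cat >> h.py <<'E'
def squeeze(y):
    q=down(th+np.pi*1.5)
    manip.reach(W(50,y,120),q)
    print("stop",manip.servo_line(W(50,y,7),max_speed=.08,f_stop=15), manip.read_eef_pos()-W(50,y,7))
    manip.clamp(); manip.pause(.3)
    print("w",manip.read_gripper_width(),manip.read_grip_force(),manip.read_ft_force(),manip.read_time())
E
python3 - <<'E'
from h import *
squeeze(-55)
cv2.imwrite("pics/s1.png",cv2.resize(manip.grab_frame("scene")[120:290,290:460,::-1],None,fx=3,fy=3))
E
```

```text
stop False [3.56057587e-04 6.92740353e-05 5.66384322e-04]
w 0.30416334045768556 58.81454676389694 [-5.93132626 -0.23911932  7.3785802 ] 5.5417
```

View pics/s1.png

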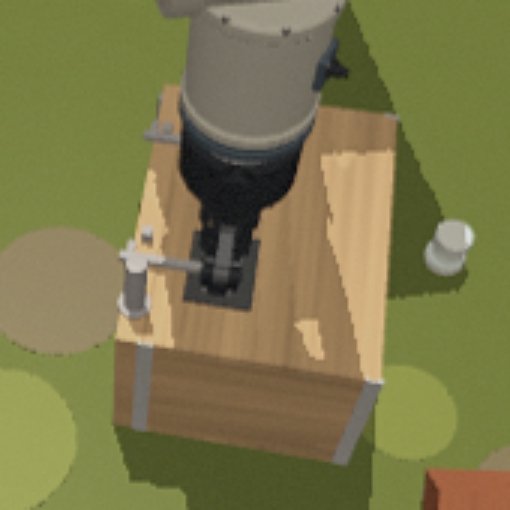

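The crop shows the fingers shut on the posts at about (225,270), with the hook bar moved over towards the pull at (130,260). The opening is about 26–28 mm with 59 N, so the round catch is fully squeezed. Next is the flat catch.

```bash
python3 - <<'E'
from h import *
manip.release(); manip.servo_line(W(50,-55,120),max_speed=.15)
squeeze(45)
manip.release(); manip.servo_line(W(50,45,130),max_speed=.15)
manip.reach(pull(0,130),down(th))
print(manip.read_time())
cv2.imwrite("pics/s2.png",np.hstack([cv2.resize(manip.grab_frame("scene")[120:290,290:420,::-1],None,fx=3,fy=3),cv2.resize(manip.grab_frame("top")[120:290,200:330,::-1],None,fx=3,fy=3)]))
E
```

```text
stop False [3.60212021e-04 9.94969077e-05 5.01225866e-04]
w 0.31530292845749797 63.690454959869385 [-3.92777197 -0.96214532  7.02927555] 10.0083
13.1083
```

View pics/s2.png

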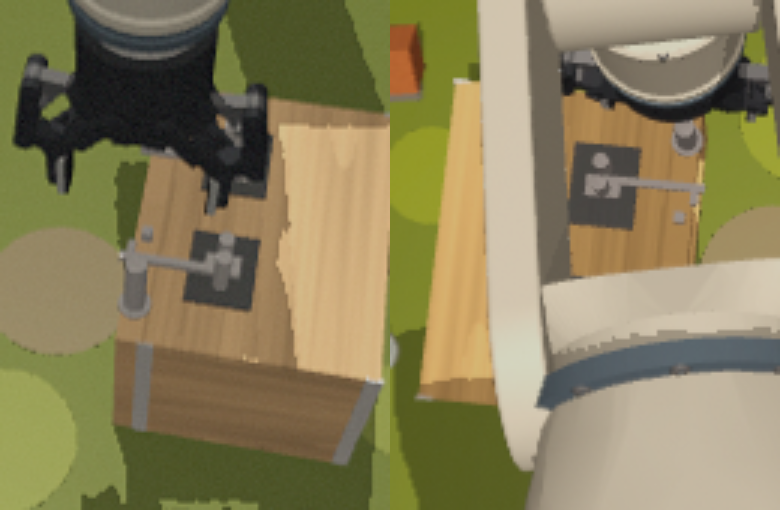

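Round catch: its posts are together, (225,240)/(225,270) in the left half, with the hook clear of its lug. The flat one read 0.315 at 64 N, so it is squeezed too. The gripper is above the pull. I'll grip it and swing the door.

```bash
python3 - <<'E'
from h import *
print(manip.servo_line(pull(0),max_speed=.08,f_stop=15))
manip.clamp(); manip.pause(.2)
print(manip.read_gripper_width(),manip.read_grip_force(),manip.read_ft_force())
for i,p in enumerate(np.linspace(0,1.58,12)[1:]):
    s=manip.servo_line(pull(p),down(th-p),max_speed=.06,f_stop=45)
    print(round(p,2),s,manip.read_ft_force().round(1),(manip.read_eef_pos()-pull(p)).round(4),round(manip.read_gripper_width(),3))
    if s: break
manip.pause(.5); print(manip.read_time(),manip.read_ft_force())
cv2.imwrite("pics/s3.png",np.hstack([cv2.resize(manip.grab_frame(n)[120:320,220:420,::-1],None,fx=2,fy=2) for n in("scene","top")]))
E
```

```text
False
0.16700496739204795 58.36110591888428 [-0.5909835   0.82491903  2.91457389]
0.14 False [-2.2  1.9  4.4] [-0.0004 -0.0004  0.0001] 0.171
0.29 False [-4.6  2.4  6.4] [-0.0008 -0.0003  0.0001] 0.172
0.43 False [-6.2  3.7  7.4] [-0.001  -0.0001  0.0001] 0.17
0.57 False [-5.8  5.1  7.9] [-0.0012  0.0002  0.0001] 0.173
0.72 False [-5.6  5.9  7.7] [-0.0011  0.0005  0.    ] 0.173
0.86 False [-7.6  4.4  9. ] [-0.0016  0.0003 -0.    ] 0.167
1.01 False [-3.8  9.   7.4] [-0.0011  0.0009  0.    ] 0.172
1.15 False [-3.5  8.8  7.4] [-0.0009  0.001   0.    ] 0.172
1.29 False [-2.5  9.4  5.8] [-0.0006  0.001   0.0001] 0.17
1.44 False [-0.8  8.6  5.8] [-0.0004  0.0009  0.    ] 0.168
1.58 False [0.3 7.8 4.2] [-0.0001  0.0007  0.0001] 0.171
23.1917 [0.90517502 8.77112407 5.47908207]
```

View pics/s3.png

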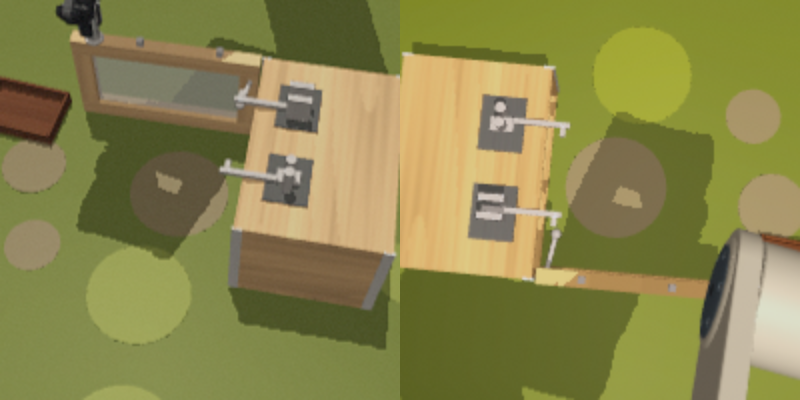

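The door stands at about a right angle: it runs from (260,60) to (80,40) in the scene half and is perpendicular to the front in the top half. Both catches are squeezed, the bar is still gripped, and the dice tray is untouched.

```bash
python3 -c "
from plant import manip
print(abs(manip.read_joint_vel()).max(),manip.read_grip_force()); print(manip.sign_off())"
```

```text
0.0022718535073515413 58.75875949859619
the job is handed in; nothing more can be done
None
```

I handed the job in at about 23 s: round catch squeezed, then the flat one, and the door held at rest at about 1.58 rad with the bar still gripped; the house, pot and dice tray were not touched.

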